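# Set up the hold-down plate with T-bolts

## Robot

A 6-joint arm with a two-finger parallel gripper is mounted at the origin on a cart in front of the work surface, level with it; the furniture and walls round the work are solid. World frame = base frame: x ahead of the robot, y to its left, z up, the work surface at z = 0. Lengths are in mm, angles in degrees, forces in N, time in s.
With the tool pointing down it reaches from about 325 to 925 mm from the base axis. Payload 3.1 kg.
Tool frame: the origin (TCP) lies at the very end of the fingers, on their centre line; the grasp point (between the pads) lies grasp_offset behind it (grasp_offset is the distance from the TCP to the grasp point, in mm); z points along the fingers, y is the line along which they close (so a half turn about z gives the same grasp; the last joint's range is limited). The gripper opens to 85 mm and grips with 20 to 120 N. Pads are 22 mm wide; open, the fingers measure 114 mm over their backs; the gripper's body (76 mm by 85 mm) begins 54 mm behind the grasp point. The pads swing forward as they close: fully open they stand 13 mm farther back than shut.
Start: joints at [-82.002, 12.427, 92.441, -0, 75.132, -6.429], TCP at [155.738, -605.297, 199.8] pointing down, gripper open.
Joint ranges: [-157.48, 157.48], [-44.54, 120.13], [17.64, 146.25], [-64.5, 244.5], [7.68, 150.69], [-147.95, 147.95]. Speed limits (degrees/s): [159.86, 159.86, 180, 180, 180, 180].

## Interface

Orientations are given as [roll, pitch, yaw] about the fixed x, y, z axes, in that order (R = Rz(yaw) Ry(pitch) Rx(roll)).
In Python, from station import * gives the robot as it stands. Calls block until the motion is done:
- goto(position, orientation): joint-space move of the TCP to a pose.
- move_l(position, attitude=None, speed=150): straight line of the TCP; attitude=None keeps the orientation; speed is the mean speed in mm/s.
- move_j(angles): joint-space move.
- grip(opening, squeeze=None): finger opening in mm; squeeze is the grip in N (None keeps the last); returns when the fingers have stopped.
- wait(seconds).
- solve_ik(position, orientation): joint angles nearest the present ones, or None.
- get_obs(): the state.
- get_image(name): name is "scene" or "top" or "wrist"; returns the picture (384x512x3 uint8, red, green, blue); there is no depth.
- get_calibration(name): a dict with "fx", "fy", "cx", "cy" (pixels), "R" (3x3) and "t" (3): a world point X has camera coordinates R X + t; the wrist camera has in their place "mount" (4x4, takes a point from camera to tool coordinates, whose origin is the TCP and whose axes are the flange's). Camera axes: x right, y down, z forward; pixel columns grow to the right and rows downward; lengths in mm; the calibration is good to about 2 mm. A picture is of the moment at which its call begins: read the wrist's pose just before it. get_calibration takes no time and is no camera call.
A pose or a line that the arm cannot do raises Unreachable and nothing moves.
- sign_off(): hands the job in; it is judged then, once.
Trained networks look in the newest picture that a camera, given by its name, has taken for a name from the list of things; names that differ only in an ending like _2 or _b are one class to them, and where a whole thing is asked for, a point or a joint stands for the part that bears it (a point fixed in the world has none). Each returns a list of dicts, best first, with "score" (0 to 1); they miss things now and then, are a little off and sometimes report something else, mostly with a low value. They report only what shows in the picture. A call takes as long as a camera call. They do not tell look-alikes from the thing itself.
- spot_in(name, camera): "extent" ([centre column, centre row, width, height] in pixels, round what is visible of it).
- regions_of(name, camera): "region" (384x512 bool, what is visible of it) and "extent" ([centre column, centre row, width, height] in pixels, round what is visible of it).
The state is a dict: "t": time; "joint_pos": joint angles; "qvel": joint speeds; "effort": joint torques, N m; "tcp_pos": TCP position; "ee_rot": TCP orientation; "wrist_force": force on the tool from outside, world axes, zero at the start; "moment": the same for the moment, N m; "grip_width": finger opening in mm; "grip_force": force on a finger pad.
Only numpy, scipy, OpenCV 4.12 (cv2) and the standard library are available. Lean on these libraries where they do the work, as an engineer would, in place of code of your own. Each camera call takes 0.05 s, during which the arm holds its last target. There are 200 camera calls.

## Task

Get the slotted hold-down plate ready for work: move the two wooden offcuts lying on it into the shallow scrap bin, then, before any bolt goes in, press the spray can's cap right down to lubricate the slots and let it come up again. Then take every T-bolt from the wooden rack, put each through a slot of its own in the plate with its T-head lengthwise until the flange sits on the plate, and lock it with a quarter turn so that its bar handle lies square across the slot. Leave all T-bolts upright and the other things on the bench where they are.

Things in the scene. Friction and masses are not known exactly. Their poses are not given: they have to be found in the camera images.
- plate: fixed aluminium plate 130 (x) x 220 (y) mm on two side walls, hollow beneath; origin at the middle of its underside on the bench, top face 30 mm above it, 8 mm thick (22 mm free below). Three through slots, 46 mm long (along the plate's x) and 18 mm wide, lie side by side along y, 70 mm apart. Stands to the right or left, with its own yaw
- slot_0 (a point): centre of slot 0 (on the plate's +y side) at the plate's top face; x along the slot's length (46 mm), y across it (18 mm)
- slot_1 (a point): centre of slot 1 (the middle one) at the plate's top face; x along the slot's length (46 mm), y across it (18 mm)
- slot_2 (a point): centre of slot 2 (on the plate's -y side) at the plate's top face; x along the slot's length (46 mm), y across it (18 mm)
- tbolt_a_grip (a point): T-bolt a (may be absent), 120 g: centre of its black bar handle 40 (x) x 12 (y) x 42 (z) mm; z up along the bolt. Below this point: flange (30 mm diameter) at 21 to 25 mm, 12 mm thick shank, T-head 40 (x) x 12 (y) x 8 mm, in line with the handle, at 37 to 45 mm (4 mm play under the plate). Starts upright in the rack; seated, this point is 25 mm above the plate's top. May be turned either way
- tbolt_b_grip (a point): T-bolt b (may be absent), 120 g: centre of its black bar handle 40 (x) x 12 (y) x 42 (z) mm; z up along the bolt. Below this point: flange (30 mm diameter) at 21 to 25 mm, 12 mm thick shank, T-head 40 (x) x 12 (y) x 8 mm, in line with the handle, at 37 to 45 mm (4 mm play under the plate). Starts upright in the rack; seated, this point is 25 mm above the plate's top. May be turned either way
- tbolt_c_grip (a point): T-bolt c (may be absent), 120 g: centre of its black bar handle 40 (x) x 12 (y) x 42 (z) mm; z up along the bolt. Below this point: flange (30 mm diameter) at 21 to 25 mm, 12 mm thick shank, T-head 40 (x) x 12 (y) x 8 mm, in line with the handle, at 37 to 45 mm (4 mm play under the plate). Starts upright in the rack; seated, this point is 25 mm above the plate's top. May be turned either way
- rack: fixed wooden block 75 (x) x 190 (y) x 30 mm high, origin at the middle of its underside; three pockets 46 (x) x 18 (y) mm at y = 66, 0, -66 mm, in which the T-bolts stand with their handles along the rack's x
- scrap_0_center (a point): centre of a loose wooden offcut, 38 (x) x 75 (y) x 22 (z) mm, lying flat on the plate at first; either may be cleared first
- scrap_1_center (a point): centre of a loose wooden offcut, 38 (x) x 75 (y) x 22 (z) mm, lying flat on the plate at first; either may be cleared first
- scrap_bin: loose shallow open plywood bin 140 (x) x 150 (y) x 30 mm high, walls and floor 4 to 5 mm; origin at the middle of its underside; beyond the rack
- cap_top (a point): middle of the top of the white sprung cap (28 mm diameter, 122 mm above the bench) of the fixed grey spray can; moves down with the cap. The can, 50 mm diameter with its shoulder 97 mm high, is bolted down on a 75 mm square foot beyond the plate
- spray_cap (a joint): travel of the cap: 0 up, 0.006 m fully down; the spring needs about 5 N at full travel and returns the cap by itself
- tape_measure: bystander, green tape measure 32x79x67 mm; leave alone
- pliers_grey: bystander, grey pliers 57x185x12 mm; leave alone
- nut_big: bystander, hexagon nut 26x30x13 mm; leave alone
- hex_key: bystander, hex key 29x84x5 mm; leave alone
- salve_jar: bystander, small jar with white lid 47x47x44 mm; leave alone
- bit_box: bystander, blue flat box 55x100x27 mm; leave alone
- tbolt_a: the whole T-bolt a; its origin is the middle of the underside of its T-head, 45 mm below tbolt_a_grip
- tbolt_b: the whole T-bolt b; its origin is the middle of the underside of its T-head, 45 mm below tbolt_b_grip
- tbolt_c: the whole T-bolt c; its origin is the middle of the underside of its T-head, 45 mm below tbolt_c_grip
- scrap_0: the same offcut; origin at the middle of its underside
- scrap_1: the same offcut; origin at the middle of its underside
Not all that is in view belongs to the job. Leave any turquoise look-alike of the scrap_0 alone.

How it is judged:
By the outcome, as a careful person would: the job done as asked, in the order asked, and still so for the second after the job is handed in, with the robot touching nothing.
Of tbolt_a, tbolt_b, tbolt_c only 2 to 3 are there at a start; the rules pass over those that are not, and their reading is None.
At some moment in a run one of scrap_0, scrap_1, scrap_bin may be knocked a few centimetres aside while the robot is not near it.
It also fails if it takes over 208 s, if anything falls off the work surface, if the arm or the gripper's body presses on something with over 40 N, if the wrist force passes 120 N, or if a joint passes its speed limit or range.

## Working session

There is one attempt and no reset: what is moved stays moved. The work goes in short steps, each a Python script; the robot and the scene stay as the last script left them, time stands still between calls to the robot, and variables do not carry over. Pictures are saved under pics/ and viewed, at most 14 in all, crops included, and the job is handed in when it is done.

```bash
mkdir -p pics; ls; python3 - <<'E'
from station import *
import cv2,numpy as np
o=get_obs();print({k:o[k] for k in('t','tcp_pos','ee_rot','grip_width')})
for n in('scene','top'):
    im=get_image(n);cv2.imwrite(f'pics/{n}0.png',cv2.resize(im[:,:,::-1],(800,600)))
    c=get_calibration(n);print(n,c)
print(get_calibration('wrist'))
for n in ['plate','tbolt_a','rack','scrap_0','scrap_bin','cap_top']:
    print(n,[(round(d['score'],2),np.round(d['extent']).tolist()) for d in spot_in(n,'top')])
E
```

```text
pics
{'t': 0.0, 'tcp_pos': array([ 155.60452411, -604.38722592,  198.45347363]), 'ee_rot': array([-1.79861395e+02, -1.63238884e-02,  1.44273009e+01]), 'grip_width': 85.26787992340962}
scene {'fx': 348.7664167799097, 'fy': 348.7664167799097, 'cx': 257.84893911065177, 'cy': 190.6961394186834, 'R': array([[ 0.68108205, -0.73202631, -0.01627049],
       [-0.33164259, -0.28859895, -0.89817807],
       [ 0.65279433,  0.61712895, -0.43933066]]), 't': array([-263.25462292,  297.47871417,  718.63305474])}
top {'fx': 428.52543183640597, 'fy': 428.52543183640597, 'cx': 257.1438550090831, 'cy': 189.59853920331958, 'R': array([[-0.01008862, -0.99986353,  0.01308189],
       [-0.99224063,  0.00838869, -0.124049  ],
       [ 0.12392233, -0.01423187, -0.99218986]]), 't': array([ 135.98100561,  554.31071218, 1263.67305645])}
{'fx': 300.8379525884804, 'fy': 300.8379525884804, 'cx': 252.931096204304, 'cy': 195.08793868060081, 'mount': array([[-3.51593414e-04, -9.58478636e-01, -2.85164131e-01,
         7.29120642e+01],
       [ 9.99999253e-01, -6.70705265e-04,  1.02138903e-03,
        -1.18346219e+00],
       [-1.17024065e-03, -2.85163559e-01,  9.58478156e-01,
        -1.74377237e+02],
       [ 0.00000000e+00,  0.00000000e+00,  0.00000000e+00,
         1.00000000e+00]])}
plate [(0.6, [240.0, 211.0, 74.0, 39.0])]
tbolt_a [(0.51, [371.0, 223.0, 8.0, 10.0])]
rack [(0.56, [350.0, 216.0, 66.0, 26.0])]
scrap_0 [(0.74, [218.0, 220.0, 25.0, 16.0]), (0.73, [371.0, 224.0, 10.0, 10.0]), (0.62, [257.0, 213.0, 22.0, 14.0]), (0.55, [262.0, 167.0, 13.0, 23.0]), (0.48, [328.0, 220.0, 3.0, 15.0])]
scrap_bin []
cap_top [(0.48, [218.0, 163.0, 10.0, 14.0])]
```

View pics/scene0.png

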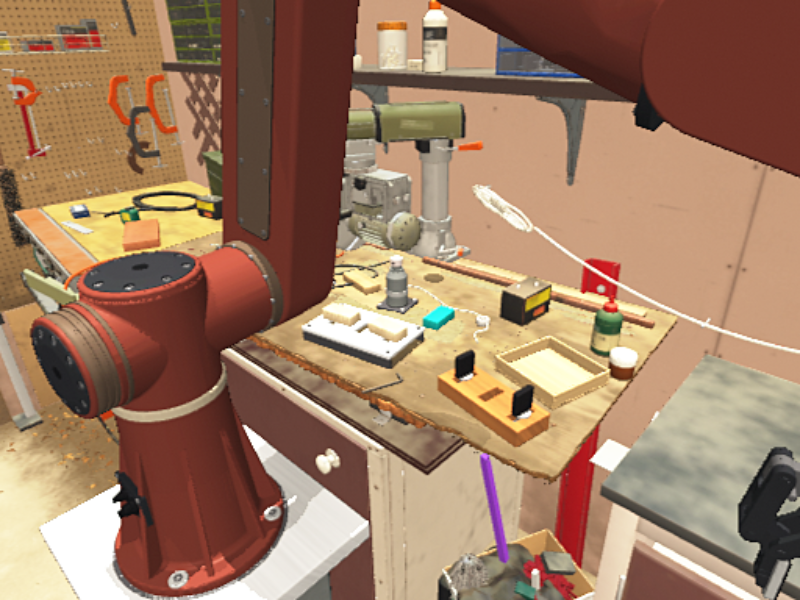

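View pics/top0.png

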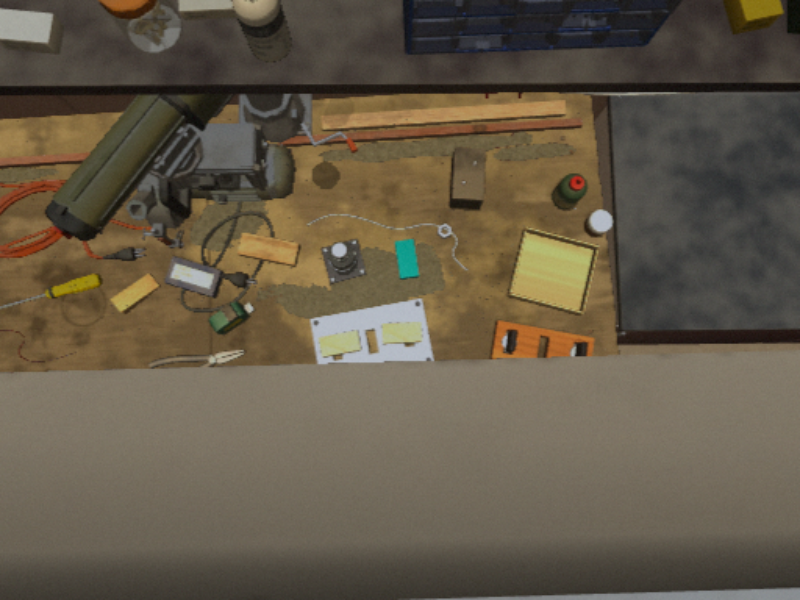

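Scene and top (800 px) show the two pale offcuts on the plate at top (340,344) and (403,333). Look-alikes are the turquoise block (407,259) and loose wood pieces at (268,249) and (135,292), which are off the plate. The can is at (342,255), the bin at (553,270), and bolts stand in the rack's two end pockets at (510,342) and (580,349); the middle pocket is empty.

```bash
cat > h.py <<'E'
from station import *
import cv2,numpy as np
from scipy.spatial.transform import Rotation as Ro
def cam(n):
    c=get_calibration(n)
    if n=='wrist':
        o=get_obs(); T=np.eye(4);T[:3,:3]=Ro.from_euler('xyz',o['ee_rot'],degrees=True).as_matrix();T[:3,3]=o['tcp_pos']
        M=np.linalg.inv(T@c['mount']);c['R']=M[:3,:3];c['t']=M[:3,3]
    c['R']=np.array(c['R']);c['t']=np.array(c['t']);return c
def p2w(c,uv,z):
    d=c['R'].T@np.array([(uv[0]-c['cx'])/c['fx'],(uv[1]-c['cy'])/c['fy'],1]);C=-c['R'].T@c['t']
    return (C+d*(z-C[2])/d[2])
def w2p(c,X):
    q=c['R']@np.array(X,float)+c['t'];return np.array([c['fx']*q[0]/q[2]+c['cx'],c['fy']*q[1]/q[2]+c['cy']])
def shot(n,name=None,f=1.5625):
    c=cam(n);im=get_image(n)
    if name: cv2.imwrite('pics/'+name,cv2.resize(im[:,:,::-1],None,fx=f,fy=f,interpolation=cv2.INTER_CUBIC))
    return c,im
E
python3 - <<'E'
from h import *
c=cam('top')
for n,u,v,z in [('scrapL',340,344,52),('scrapR',403,333,52),('plateTL',312,320,30),('plateTR',418,300,30),('slot1',372,341,30),('cap',340,250,122),('bin',553,270,20),('boltL',510,342,75),('boltR',580,349,75),('rackTL',498,322,30),('rackTR',594,337,30),('turq',407,259,22)]:
    print(n,p2w(c,(u/1.5625,v/1.5625),z).round())
goto([480,60,330],[180,0,0]); 
print(get_obs()['tcp_pos'],get_obs()['t'])
c,im=shot('wrist','w1.png'); np.save('w1c.npy',c,allow_pickle=True)
goto([480,-260,330],[180,0,0])
c,im=shot('wrist','w2.png'); np.save('w2c.npy',c,allow_pickle=True)
print(get_obs()['t'],get_obs()['ee_rot'],get_obs()['tcp_pos'])
E
```

```text
scrapL [463. 249.  52.]
scrapR [483. 130.  52.]
plateTL [511. 305.  30.]
plateTR [548.  99.  30.]
slot1 [470. 189.  30.]
cap [630. 244. 122.]
bin [ 607. -168.   20.]
boltL [463. -69.  75.]
boltR [ 449. -200.   75.]
rackTL [504. -55.  30.]
rackTR [ 473. -240.   30.]
turq [631. 120.  22.]
[480.11610481  59.38788865 329.77237921] 3.0583
4.375 [-1.79971101e+02 -1.82601131e-02  8.81488092e-02] [ 480.37249199 -258.79794954  330.09853614]
```

View pics/w1.png

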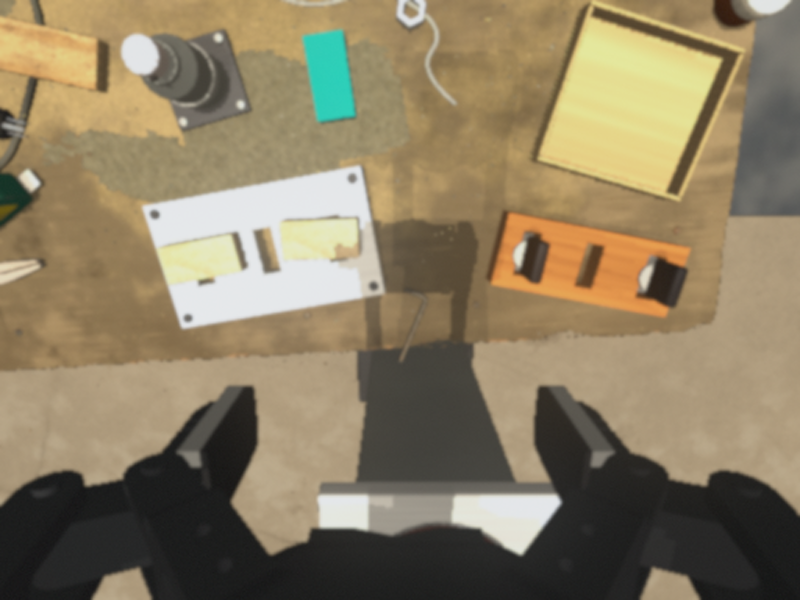

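View pics/w2.png

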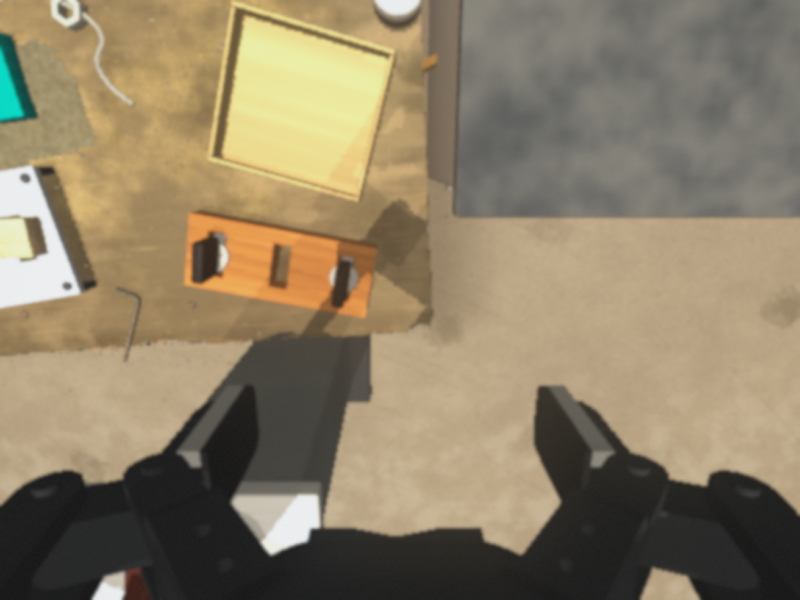

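w1 (800 px): the plate's corner points are about (143,207), (361,166), (384,293) and (182,328). The offcuts are at (200,259) and (317,240), and the slot-1 opening is at (266,249). The cap is at (140,53) and the bin's corners are (592,3), (742,50), (680,199) and (535,160). The rack bolts' handles are at (537,258) and (667,284). The turquoise block at (329,76) is the look-alike.

```bash
python3 - <<'E'
from h import *
def fit(obj,img):
    o,i=np.array(obj,float),np.array(img)[:,:2]; om,im=o.mean(0),i.mean(0);a,b=o-om,i-im
    th=np.arctan2((a[:,0]*b[:,1]-a[:,1]*b[:,0]).sum(),(a*b).sum());R=np.array([[np.cos(th),-np.sin(th)],[np.sin(th),np.cos(th)]])
    p=im-R@om;return p.round(1),np.degrees(th).round(1),np.abs(i-(o@R.T+p)).max().round(1)
for f,L in (('w1c.npy',{'plate':(30,65,110,[(143,207),(361,166),(384,293),(182,328)]),'bin':(30,70,75,[(592,3),(742,50),(680,199),(535,160)]),'rack':(30,37.5,95,[(508,212),(690,249),(668,317),(490,285)])}),
 ('w2c.npy',{'bin':(30,70,75,[(234,3),(395,52),(359,200),(209,158)]),'rack':(30,37.5,95,[(190,212),(377,245),(365,317),(184,285)])})):
    c=np.load(f,allow_pickle=True).item()
    for n,(z,hx,hy,uv) in L.items():
        W=[p2w(c,(u/1.5625,v/1.5625),z) for u,v in uv]
        print(n,fit([(hx,hy),(hx,-hy),(-hx,-hy),(-hx,hy)],W))
    if f[1]=='1':
        for n,uv,z in(('sL',(200,259),52),('sR',(317,240),52),('cap',(140,53),122),('slot1',(266,249),30)): print(n,p2w(c,np.array(uv)/1.5625,z).round(1))
        
E
python3 -c "
import cv2;im=cv2.imread('pics/w1.png');cv2.imwrite('pics/w1c.png',cv2.resize(im[140:350,120:420],None,fx=2.6,fy=2.6))"
```

```text
plate (array([469. , 190.6]), np.float64(10.0), np.float64(0.8))
bin (array([ 604.8, -166.2]), np.float64(-15.0), np.float64(2.4))
rack (array([ 452.2, -139.9]), np.float64(-10.7), np.float64(3.0))
sL [465.2 250.4  52. ]
sR [483.6 135.5  52. ]
cap [631.5 246.5 122. ]
slot1 [471.1 191.4  30. ]
bin (array([ 605.3, -168.6]), np.float64(-15.4), np.float64(2.3))
rack (array([ 453.8, -139.6]), np.float64(-10.4), np.float64(1.7))
```

View pics/w1c.png

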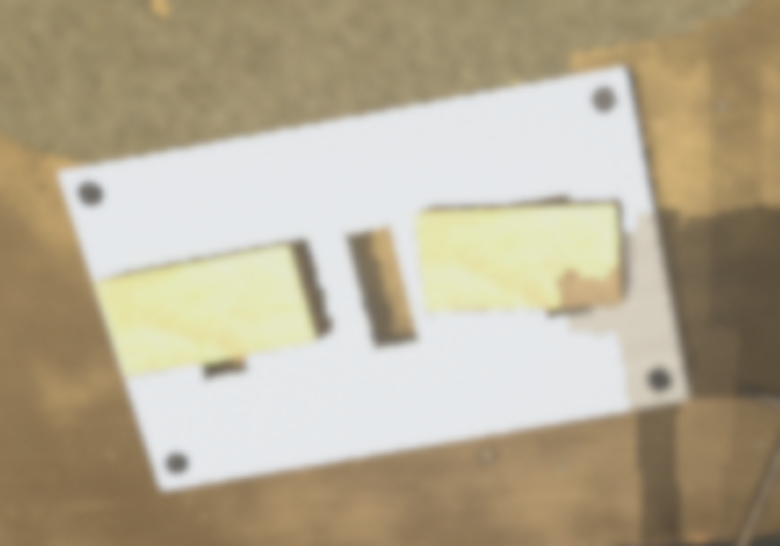

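```bash
cat >> h.py <<'E'
def ryaw(pos,yaw):
    """tool-down orientation; of yaw and yaw+180 the one with the smaller last joint"""
    best=None
    for y in (yaw,yaw+180,yaw-180):
        try: q=solve_ik(list(pos),[180,0,y])
        except Exception: q=None
        if q is not None and (best is None or abs(q[5])<abs(best[0])): best=(q[5],y)
    return [180,0,best[1]]
def st(tag=''):
    o=get_obs();print(tag,'t',round(o['t'],1),'tcp',np.round(o['tcp_pos'],1),'yaw',round(o['ee_rot'][2],1),'w',round(o['grip_width'],1),'gf',np.round(o['grip_force'],1),'F',np.round(o['wrist_force'],1));return o
def seebin():
    c,_=shot('wrist');r=regions_of('scrap_bin','wrist')
    for d in r[:2]:
        k=max(cv2.findContours(d['region'].astype(np.uint8),0,2)[0],key=cv2.contourArea)[:,0,:]
        W=np.array([p2w(c,p,28)[:2] for p in k],np.float32);print('bin',round(d['score'],2),cv2.minAreaRect(W))
E
python3 - <<'E'
from h import *
import station
print('go',getattr(station,'grasp_offset',None))
c=np.load('w1c.npy',allow_pickle=True).item()
P={}
for n,k in(('L',[(98,280),(296,243),(325,340),(126,376)]),('R',[(418,210),(616,202),(622,302),(427,310)])):
    W=np.array([p2w(c,((u/2.6+120)/1.5625,(v/2.6+140)/1.5625),52)[:2] for u,v in k])
    d=W[0]+W[3]-W[1]-W[2]; P[n]=(W.mean(0),np.degrees(np.arctan2(-d[0],d[1])));print(n,P[n],cv2.minAreaRect(W.astype(np.float32)))
p,th=P['R'];o=ryaw((*p,120),th+90)
goto([*p,120],o);move_l([*p,38],speed=100);st('down')
grip(20,60);st('gripped')
move_l([*p,130],speed=150);st('up')
b=np.array([500,-168]);o=ryaw((*b,200),-15.2+90)
goto([*b,200],o);st();seebin()
E
```

```text
go 18.700000000000003
L (array([464.79935315, 249.30379207]), np.float64(10.251842923908967)) ((464.8023376464844, 249.45339965820312), (37.29949188232422, 78.29549407958984), 10.208117485046387)
R (array([484.81490098, 132.24153346]), np.float64(2.241452247564877)) ((484.7823486328125, 132.38934326171875), (37.15435028076172, 73.33992004394531), 2.1992428302764893)
down t 7.0 tcp [485.6 132.3  38.6] yaw 92.2 w 85.4 gf 0.0 F [-0.1  0.2  0.7]
gripped t 7.6 tcp [484.8 132.2  38. ] yaw 92.2 w 20.3 gf 0.0 F [ 0.6 -0.2  0.2]
up t 8.4 tcp [484.  132.1 129.1] yaw 92.2 w 19.9 gf 0.0 F [-0.3 -0.   0. ]
 t 9.6 tcp [ 499.6 -166.8  199. ] yaw 74.8 w 20.3 gf 0.0 F [-1.2  0.7  0.4]
bin 0.7 ((460.2464294433594, -72.41603088378906), (28.127763748168945, 52.64250564575195), 74.82371520996094)
bin 0.61 ((603.9697875976562, -167.9080810546875), (151.34027099609375, 145.05213928222656), 74.82279205322266)
```

The grip closed on nothing: the half-open pads stand farther back, so 38 was too high. I'll check the plate again and grip lower.

```bash
python3 - <<'E'
from h import *
grip(85)
goto([440,190,250],[180,0,0]);st()
c,im=shot('wrist','w3.png');np.save('w3c.npy',c,allow_pickle=True)
E
```

```text
t 12.1 tcp [440.2 189.6 249.9] yaw -0.0 w 84.9 gf 0.0 F [-0.6 -0.5  0.3]
```

View pics/w3.png

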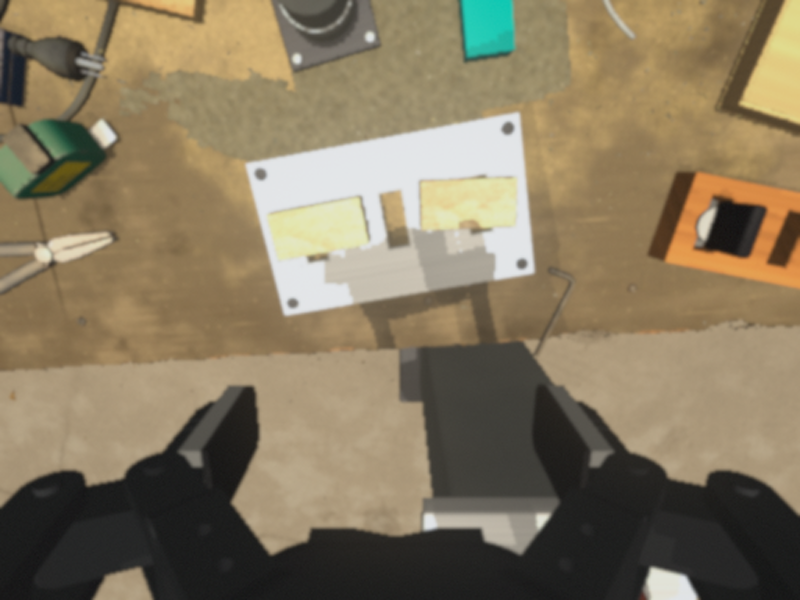

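The offcuts haven't moved: the right one's top face has corners (419,181)–(518,226) and the left one's (268,211)–(370,245).

```bash
python3 - <<'E'
from h import *
c=np.load('w3c.npy',allow_pickle=True).item()
P={}
for n,k in(('R',[(419,181),(516,177),(518,226),(421,231)]),('L',[(268,211),(359,197),(370,245),(279,259)])):
    W=np.array([p2w(c,(u/1.5625,v/1.5625),52)[:2] for u,v in k])
    d=W[0]+W[3]-W[1]-W[2]; P[n]=(W.mean(0),np.degrees(np.arctan2(-d[0],d[1])));print(n,P[n])
np.save('P.npy',P,allow_pickle=True)
p,th=P['R'];o=ryaw((*p,120),th+90)
goto([*p,100],o);move_l([*p,32],speed=100);st('down')
grip(25,50);st('gripped')
if get_obs()['grip_width']>33:
    move_l([*p,130],speed=150);st('up')
    b=np.array([500,-168]);o=ryaw((*b,200),-15.2+90)
    goto([*b,200],o);st();seebin()
E
```

```text
R (array([483.71602968, 133.46690216]), np.float64(2.580522414262851))
L (array([465.04515807, 250.52752037]), np.float64(8.605487445628935))
down t 14.5 tcp [484.3 133.6  32.5] yaw 92.6 w 84.9 gf 0.0 F [-1.  -0.2 -0. ]
gripped t 15.1 tcp [483.7 133.5  32. ] yaw 92.6 w 25.2 gf 0.0 F [ 0.9 -0.2 -0.5]
```

```bash
python3 - <<'E'
from h import *
c,im=shot('scene');cv2.imwrite('pics/s2.png',cv2.resize(im[150:260,150:300,::-1],None,fx=4,fy=4,interpolation=2))
c,im=shot('wrist','w4.png',1)
a=cv2.imread('pics/s2.png');b=cv2.imread('pics/w4.png');b=b[:,:]
H=440;cv2.imwrite('pics/m4.png',cv2.resize(np.hstack([a,cv2.resize(b,(587,440))]),(800,297)))
E
```

```text
(no output)
```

View pics/m4.png

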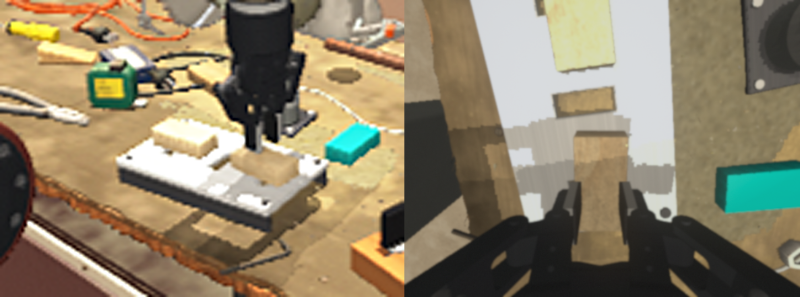

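```bash
python3 - <<'E'
from h import *
st('now');wait(0.3);st('later');grip(0,60);st('g0');wait(0.3);st()
c,im=shot('wrist');cv2.imwrite('pics/w5.png',cv2.resize(im[180:384,130:390,::-1],(780,612))[:600])
E
```

```text
now t 15.2 tcp [483.7 133.5  32. ] yaw 92.6 w 24.7 gf 0.0 F [ 0.5 -0.2  0.2]
later t 15.5 tcp [483.7 133.4  32. ] yaw 92.6 w 24.9 gf 0.0 F [0.3 0.5 0.2]
g0 t 15.8 tcp [483.7 133.5  32. ] yaw 92.6 w -0.3 gf 0.0 F [ 0.1 -0.5 -0.3]
 t 16.1 tcp [483.7 133.5  32. ] yaw 92.6 w 0.0 gf 0.0 F [ 0.2 -0.6 -0.2]
```

View pics/w5.png

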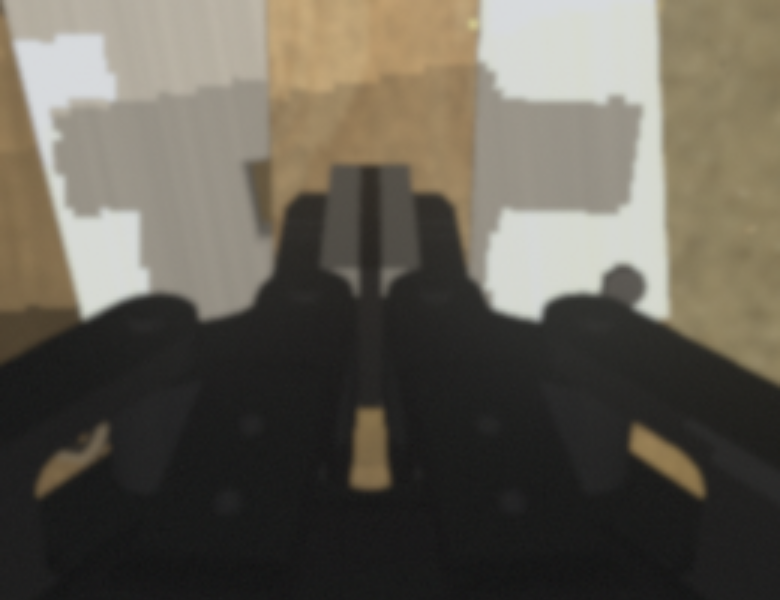

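```bash
python3 - <<'E'
from h import *
c=get_calibration('wrist');M=np.linalg.inv(np.array(c['mount']))
for z in(20,10,0,-10,-20,-30):
  q=M@[0,0,z,1];print(z,(c['fx']*q[0]/q[2]+c['cx']).round(),(c['fy']*q[1]/q[2]+c['cy']).round())
c=cam('wrist')
# offcut width in px at rows: crop row 20 -> edges 267,476 ; implied height of top face if 38 wide
r=180+20/3
a=(130+267/3,r);b=(130+476/3,r)
for z in(20,30,40,52,60): print('z',z,np.linalg.norm(p2w(c,a,z)-p2w(c,b,z)).round(1))
E
```

```text
20 253.0 217.0
10 253.0 222.0
0 253.0 228.0
-10 253.0 235.0
-20 253.0 242.0
-30 253.0 251.0
z 20 44.7
z 30 42.3
z 40 39.9
z 52 37.0
z 60 35.1
```

```bash
python3 - <<'E'
from h import *
c=get_calibration('wrist');M=np.linalg.inv(np.array(c['mount']))
for z in(0,-10,-20,-30):
  q=M@[11,0,z,1];print(z,(c['fy']*q[1]/q[2]+c['cy']).round())
p=get_obs()['tcp_pos'].copy()
for z in np.arange(31,12,-1.):
    move_l([483.7,133.5,z],speed=20)
    f=get_obs()['wrist_force'][2]
    if abs(f)>3: st('touch');break
else: st('none')
move_l([483.7,133.5,60])
E
```

```text
0 212.0
-10 218.0
-20 224.0
-30 231.0
touch t 19.2 tcp [483.9 133.5  20.6] yaw 92.6 w -0.0 gf 2.5 F [-1.4 -0.8  5.1]
```

Touching with the fingers shut shows the true fingertips are about 31 mm behind the reported TCP (offcut top 52 touched at TCP 20.6; the camera view agrees). I'll apply that offset.

```bash
cat >> h.py <<'E'
D=31.4  # true fingertip (shut) lies this far behind the reported TCP
def T(p,z): return [float(p[0]),float(p[1]),float(z)-D]
E
python3 - <<'E'
from h import *
P=np.load('P.npy',allow_pickle=True).item()
p,th=P['R']
move_l(T(p,100));grip(85)
move_l(T(p,34),speed=100);st('down')
grip(20,50);st('gripped')
if get_obs()['grip_width']>33:
    move_l(T(p,130),speed=150);st('up')
    b=np.array([500,-168]);o=ryaw((*b,200),-15.2+90)
    goto([*b,200],o);st();seebin()
E
```

```text
down t 21.5 tcp [484.3 133.5   3. ] yaw 92.6 w 84.8 gf 0.0 F [0.1 0.9 0.6]
gripped t 22.0 tcp [484.7 133.6   3.4] yaw 92.6 w 36.7 gf 52.4 F [ 0.3 -0.2  4. ]
up t 22.8 tcp [482.6 133.3  97.5] yaw 92.6 w 36.9 gf 52.0 F [-0.7 -0.3 -0.3]
 t 24.0 tcp [ 499.5 -166.8  198.9] yaw 74.8 w 36.8 gf 52.0 F [ 0.4 -0.3 -0.3]
bin 0.97 ((604.1693725585938, -167.74533081054688), (151.40631103515625, 143.269287109375), 74.63412475585938)
```

```bash
cat >> h.py <<'E'
def binpt(x,y=0,c=(604.6,-167.8),th=-15.3):
    t=np.radians(th);return np.array([c[0]+x*np.cos(t)-y*np.sin(t),c[1]+x*np.sin(t)+y*np.cos(t)])
E
python3 - <<'E'
from h import *
P=np.load('P.npy',allow_pickle=True).item()
b=binpt(24);o=ryaw((*b,60),74.7)
goto(T(b,90),o);move_l(T(b,20),speed=100);st('in');grip(48);st('rel')
move_l(T(b,130),speed=200);grip(85)
p,th=P['L'];o=ryaw((*p,60),th+90)
q=[440,190,250];goto(q,[180,0,0])
c,im=shot('wrist')
for d in regions_of('scrap_0','wrist')[:4]:
    k=max(cv2.findContours(d['region'].astype(np.uint8),0,2)[0],key=cv2.contourArea)[:,0,:]
    W=np.array([p2w(c,x,52)[:2] for x in k],np.float32);print(round(d['score'],2),np.round(d['extent']),cv2.minAreaRect(W))
cv2.imwrite('pics/w6.png',cv2.resize(im[:260,:,::-1],(800,406)));np.save('w6c.npy',c,allow_pickle=True);st()
E
```

```text
in t 25.7 tcp [ 628.3 -174.3  -11. ] yaw 74.7 w 36.7 gf 52.0 F [-0.1 -0.6 -0.3]
rel t 26.0 tcp [ 628.5 -174.4  -10.4] yaw 74.7 w 47.9 gf 0.0 F [-0.4 -0.2  0.3]
0.97 [204. 146.  66.  41.] ((464.8025817871094, 251.87869262695312), (38.533966064453125, 76.35179901123047), 10.961069107055664)
 t 28.9 tcp [440.3 189.5 249.7] yaw -0.0 w 84.7 gf 0.0 F [-0.1  0.8 -0.6]
```

View pics/w6.png

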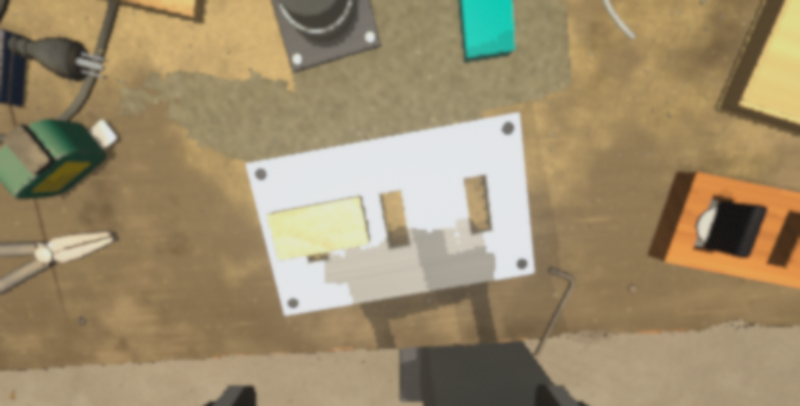

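The left offcut is still at (319,228) in the picture, and slots 1 and 2 are clear at (395,219) and (478,205). Next is the second offcut.

```bash
python3 - <<'E'
from h import *
p=np.array([465,251]);o=ryaw((*p,60),100)
goto(T(p,100),o);move_l(T(p,34),speed=100);grip(20,50);st('gripped')
if get_obs()['grip_width']>33:
    move_l(T(p,130),speed=150)
    b=np.array([500,-168]);o=ryaw((*b,200),74.7)
    goto([*b,200],o);st();seebin()
E
```

```text
gripped t 31.7 tcp [465.9 251.3   3.4] yaw 100.0 w 37.2 gf 52.3 F [0.2 0.2 2.7]
 t 34.1 tcp [ 499.8 -166.9  199.3] yaw 74.8 w 36.6 gf 51.9 F [ 0.   0.2 -0.8]
bin 0.98 ((604.3268432617188, -167.5824432373047), (150.32089233398438, 143.25437927246094), 74.9688720703125)
bin 0.46 ((467.4515686035156, -282.5045166015625), (218.51136779785156, 106.05015563964844), 74.74459838867188)
```

```bash
python3 - <<'E'
from h import *
b=binpt(-28);o=ryaw((*b,60),74.7)
goto(T(b,90),o);move_l(T(b,33),speed=100);grip(60);st('rel')
move_l(T(b,130),speed=200)
goto([455,-139,230],[180,0,-10.5]);wait(.2);c,im=shot('wrist','w7.png');np.save('w7c.npy',c,allow_pickle=True);st()
E
```

```text
rel t 35.9 tcp [ 578.1 -160.6    2.3] yaw 74.7 w 60.1 gf 0.0 F [ 0.   0.7 -0.4]
 t 38.1 tcp [ 455.  -139.   229.5] yaw -10.5 w 60.1 gf 0.0 F [0.3 0.1 0.3]
```

View pics/w7.png

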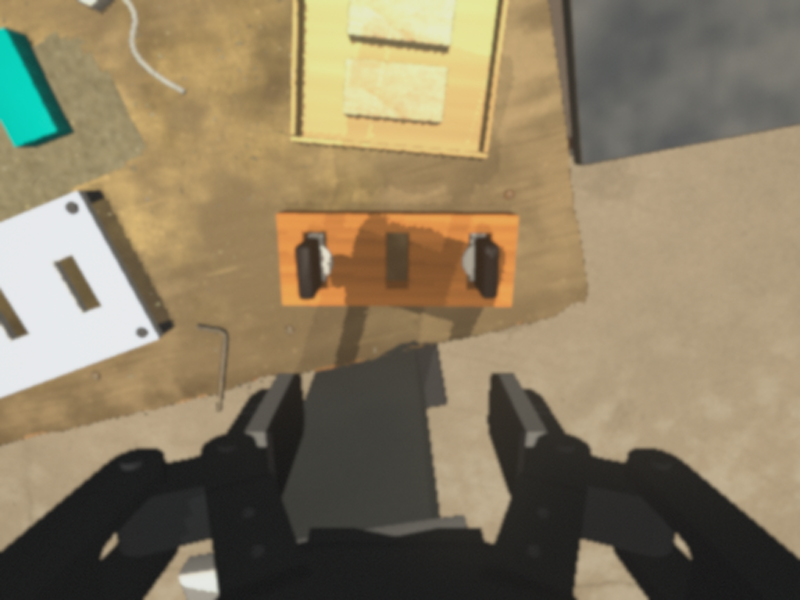

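Both offcuts are in the bin, at (400,20) and (396,90). The rack's corners are (277,213) to (513,306). Now the cap.

```bash
python3 - <<'E'
from h import *
c=np.load('w7c.npy',allow_pickle=True).item()
W=np.array([p2w(c,(u/1.5625,v/1.5625),30)[:2] for u,v in[(277,213),(519,213),(513,306),(282,306)]]);print('rack',W.round(1).tolist(),W.mean(0))
for n,uv,z in(('hL',(308,266),76),('hR',(487,266),76)):print(n,p2w(c,np.array(uv)/1.5625,z))
c=np.load('w6c.npy',allow_pickle=True).item()
W=np.array([p2w(c,(u/1.5625,v/1.5625),30)[:2] for u,v in[(247,163),(518,114),(534,272),(286,315)]]);print('plate',W.mean(0),np.degrees(np.arctan2(*(W[1]-W[0])[:2])))
for n,uv in(('s1',(395,219)),('s2',(478,205))):print(n,p2w(c,np.array(uv)/1.5625,30))
p=[631,246]
grip(0);goto(T(p,160),ryaw((631,246,130),0));
c,im=shot('wrist');r=spot_in('cap_top','wrist');print([(x['score'],np.round(x['extent'])) for x in r[:2]], w2p(c,[631,246,122]))
move_l(T(p,126),speed=100);st('above')
z=124.
while z>112:
    move_l(T(p,z),speed=30);f=get_obs()['wrist_force'][2];print(z,round(f,1),end=' ')
    if f>14:break
    z-=1
wait(.3);st('pressed');move_l(T(p,160),speed=80);wait(.3);st('up')
E
```

```text
rack [[507.6, -53.5], [473.1, -240.0], [398.1, -226.9], [433.0, -38.3]] [ 452.94520317 -139.67740183]
hL [469.96139063 -77.76839997  76.        ]
hR [ 446.79356673 -202.69478528   76.        ]
plate [469.22731446 190.50568066] 170.3509755512713
s1 [469.9713696  190.62983248  30.        ]
s2 [481.33339531 122.29448579  30.        ]
[(0.64, array([254., 218.,  40.,  44.]))] [252.12062774 222.35352086]
above t 41.5 tcp [630.2 245.7  93.3] yaw 180.0 w -0.2 gf 0.0 F [ 0.1 -0.3 -0.2]
124.0 0.0 123.0 0.7 122.0 0.6 121.0 1.3 120.0 1.4 119.0 1.4 118.0 2.6 117.0 4.0 116.0 4.3 115.0 6.7 114.0 10.6 113.0 13.9 pressed t 44.8 tcp [631.3 246.1  84.5] yaw -180.0 w 0.4 gf 6.9 F [-4.4 -0.9 13.8]
up t 45.9 tcp [630.6 245.9 127.9] yaw -180.0 w 0.1 gf 0.0 F [-0.1 -0.1 -0.6]
```

The cap bottomed out: about 5 N over its 6 mm travel, then a stiff rise to 14 N, and it has been released. Next come close looks from straight above each bolt and slot.

```bash
cat >> h.py <<'E'
def over(p,yaw,z):  # camera straight over p
    t=np.radians(yaw);q=[p[0]-73*np.cos(t),p[1]-73*np.sin(t),z];goto(q,[180,0,yaw]);wait(.25);return shot('wrist')
E
python3 - <<'E'
from h import *
tiles=[]
def rect(c,m,p,z,n):
    u=w2p(c,[*p,z]);best=None
    for k in cv2.findContours(m.astype(np.uint8),0,2)[0]:
        if cv2.contourArea(k)<200: continue
        k=k[:,0,:];d=np.linalg.norm(k.mean(0)-u)
        if best is None or d<best[0]:best=(d,k)
    W=np.array([p2w(c,x,z)[:2] for x in best[1]],np.float32);print(n,cv2.minAreaRect(W),'t',get_obs()['t'])
s=lambda i:np.array([469.5,190.6])+70*(1-i)*np.array([-np.sin(np.radians(9.7)),np.cos(np.radians(9.7))])
for i in range(3):
    p=s(i);c,im=over(p,9.7,90);u=w2p(c,[*p,30]).astype(int)
    hsv=cv2.cvtColor(im,cv2.COLOR_RGB2HSV);m=(hsv[:,:,1]>70)|(hsv[:,:,2]<90)
    rect(c,m,p,30,f'slot{i}');cr=im[u[1]-60:u[1]+60,u[0]-60:u[0]+60];tiles.append(cv2.resize(cr,(260,260)))
    tiles.append(cv2.resize(np.repeat(m[u[1]-60:u[1]+60,u[0]-60:u[0]+60,None],3,2).astype(np.uint8)*255,(260,260)))
for n,p in(('L',(465,-75)),('R',(441,-205))):
    c,im=over(p,-10.5,110);u=w2p(c,[*p,76]).astype(int)
    m=im.max(2)<55
    rect(c,m,p,76,n);cr=im[u[1]-60:u[1]+60,u[0]-60:u[0]+60];tiles.append(cv2.resize(cr,(260,260)))
    tiles.append(cv2.resize(np.repeat(m[u[1]-60:u[1]+60,u[0]-60:u[0]+60,None],3,2).astype(np.uint8)*255,(260,260)))
tiles+= [tiles[0]*0]*0
g=np.vstack([np.hstack(tiles[:6:2]+tiles[6::2]),np.hstack(tiles[1:6:2]+tiles[7::2])])
cv2.imwrite('pics/m8.png',cv2.resize(g,(800,320))[:,:,::-1])
E
```

```text
slot0 ((456.6827087402344, 260.32354736328125), (41.578468322753906, 15.325098991394043), 9.687400817871094) t 48.7917
slot1 ((469.2013854980469, 191.17745971679688), (41.51454544067383, 15.714028358459473), 9.75698184967041) t 49.475
slot2 ((480.7937316894531, 122.28677368164062), (41.45658874511719, 15.610580444335938), 10.425662994384766) t 50.1583
L ((443.7055358886719, -193.7418670654297), (28.749074935913086, 37.3117790222168), 80.93173217773438) t 51.1833
R ((463.2726745605469, -87.916259765625), (19.31157684326172, 35.52629852294922), 80.52764129638672) t 52.075
```

View pics/m8.png

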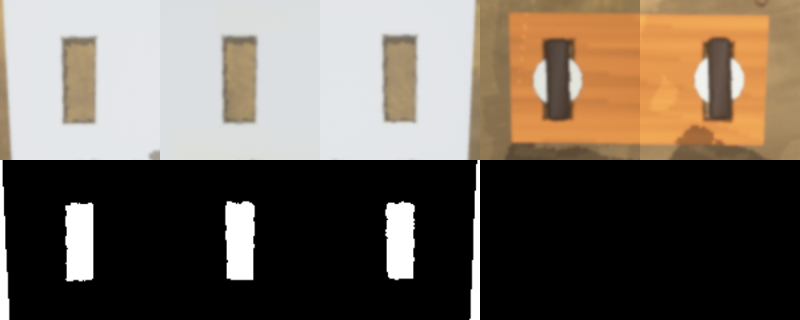

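Slots are measured at (457,260), (469.6,191) and (481,122), yaw 9.8. The bolts stand on the expected pocket points (465,-74.5) and (441,-205). First bolt into slot 0.

```bash
cat >> h.py <<'E'
S={0:(457.1,260.3),1:(469.6,191.2),2:(481.2,122.3)}; PY=9.8
def pick(b):
    grip(50);goto(T(b,110),[180,0,-10.5]);move_l(T(b,38),speed=100);grip(0,60);st('grip')
    if get_obs()['grip_width']<8: return False
    move_l(T(b,115),speed=120);st('lift');return True
def insert(s,dx=0,dy=0):
    p=np.array(S[s])+(dx,dy)
    goto(T(p,115),[180,0,PY]);move_l(T(p,62),speed=100);wait(.2);f0=get_obs()['wrist_force'];st('pre')
    z=62.
    while z>36:
        z-=1;move_l(T(p,z),speed=25);f=get_obs()['wrist_force']-f0
        if np.linalg.norm(f)>7: break
    print('stop z',z);st();return p,z
E
python3 - <<'E'
from h import *
if pick((465,-74.5)):
    p,z=insert(0)
E
```

```text
grip t 54.6 tcp [465.7 -74.7   7.3] yaw -10.5 w 11.5 gf 58.5 F [-0.3 -0.3  4. ]
lift t 55.4 tcp [464.1 -74.2  82.7] yaw -10.5 w 11.0 gf 58.3 F [-0.1  0.2 -1.2]
pre t 57.5 tcp [458.  260.7  31.6] yaw 9.8 w 11.1 gf 58.3 F [ 0.5 -0.8 -0.9]
stop z 38.0
 t 63.5 tcp [457.2 260.3   7.4] yaw 9.8 w 11.3 gf 59.3 F [-2.7 -0.4  6. ]
```

Seated at exactly the expected height. Now the quarter turn, then the second bolt.

```bash
cat >> h.py <<'E'
def lock(p,z):
    move_l(T(p,z+.7),speed=20)
    for a in (30,60,90): move_l(T(p,z+.7),[180,0,PY+a],speed=60);print('F',np.round(get_obs()['wrist_force'],1),get_obs()['moment'].round(2))
    move_l(T(p,z),speed=20);wait(.2);st('turned');grip(40);wait(.2);move_l(T(p,120),speed=120);st('off')
E
python3 - <<'E'
from h import *
lock(np.array(S[0]),38.)
if pick((441,-205)): p,z=insert(2)
E
```

```text
F [ 1.   0.6 -0. ] [ 0.02 -0.16  0.  ]
F [-0.2  0.3  0.4] [ 0.04 -0.18 -0.02]
F [ 1.1 -0.1 -0.1] [ 0.03 -0.13  0.06]
turned t 66.2 tcp [457.2 260.3   7.4] yaw 99.7 w 10.8 gf 59.5 F [-0.5 -0.6  5.2]
off t 67.7 tcp [456.4 260.   87.9] yaw 99.8 w 40.3 gf 0.0 F [ 0.3 -0.2 -0.4]
grip t 70.9 tcp [ 441.6 -205.4    7.4] yaw -10.5 w 11.5 gf 58.5 F [-0.3  0.2  3.3]
lift t 71.7 tcp [ 440.2 -204.5   82.7] yaw -10.5 w 11.3 gf 58.3 F [ 0.4  0.4 -1.1]
pre t 73.8 tcp [482.2 122.4  31.5] yaw 9.8 w 11.4 gf 58.3 F [ 0.5  0.5 -1.1]
stop z 37.0
 t 80.1 tcp [481.3 122.3   7.3] yaw 9.8 w 11.0 gf 60.5 F [-5.1 -0.5 12.3]
```

```bash
python3 - <<'E'
from h import *
lock(np.array(S[2]),38.)
goto([440,120,250],[180,0,0]);wait(.3);c,im=shot('wrist','w9.png')
for d in regions_of('scrap_0','wrist')[:4]:print(round(d['score'],2),np.round(d['extent']))
goto([470,-80,250],[180,0,0]);c,im2=shot('wrist');cv2.imwrite('pics/w10.png',cv2.resize(im2[:250,:,::-1],(800,390)));st()
E
```

```text
F [ 1.2 -0.4  0.7] [ 0.03 -0.1  -0.03]
F [0.9 0.3 1.7] [-0.04 -0.09 -0.06]
F [-0.3  0.5  2.2] [ 0.04 -0.02 -0.01]
turned t 82.8 tcp [481.3 122.3   7.4] yaw 99.7 w 11.3 gf 59.7 F [-2.   0.5  6.1]
off t 84.2 tcp [480.5 122.2  87.9] yaw 99.8 w 40.2 gf 0.0 F [ 0.7 -1.   0.2]
0.82 [476.  50.  72.  51.]
0.8 [488.  18.  49.  29.]
0.76 [254.  20.  35.  37.]
 t 87.0 tcp [469.9 -78.8 249.9] yaw 0.1 w 39.6 gf 0.0 F [0.4 0.1 0.2]
```

View pics/w9.png

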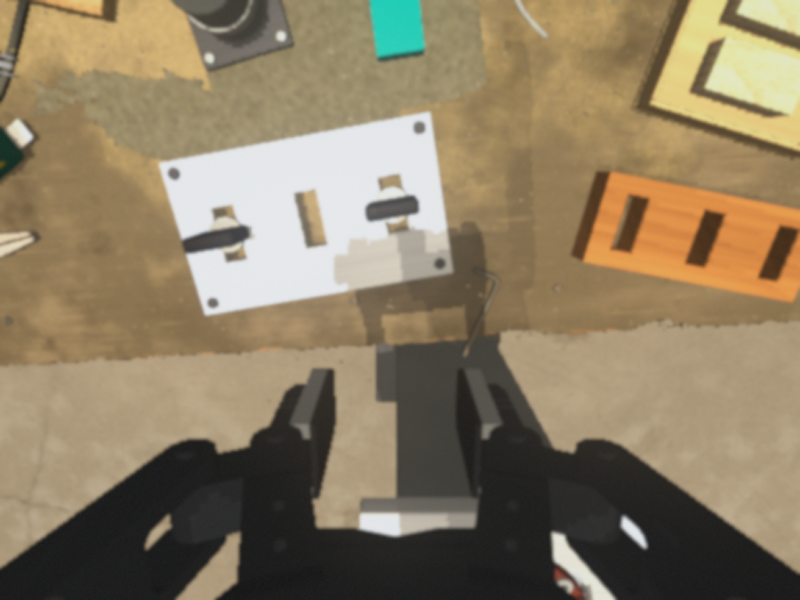

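View pics/w10.png

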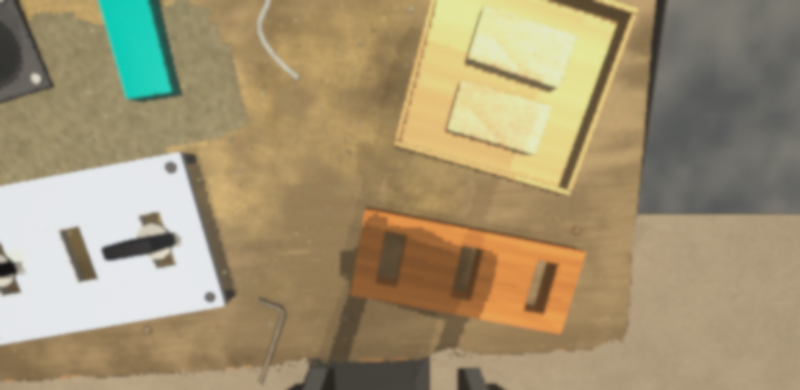

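Both bolts stand upright with their handles across the slots, at (215,239) and (391,208) in w9. The rack is empty and both offcuts lie in the bin, at (520,47) and (498,117) in w10. Handing in.

```bash
python3 - <<'E'
from h import *
print(sign_off())
E
```

```text
the job is handed in; nothing more can be done
None
```

I've handed the job in, with no verdict returned: both offcuts are in the scrap bin, the cap was pressed right down and released before any bolt went in, and the two T-bolts present are seated in slots 0 and 2, locked square across them and upright.

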